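# Open the middle salt jar, thread hand unknown

### The job

The salt for the eggs is in the middle-sized (by width) of the three square jars in the caddy: loosen its screw cap, which has no mark and may be right-hand or left-hand threaded, so try it both ways if it will not turn. Lift the cap off and finish still holding it level in the gripper, at least 5 cm above where it sat and touching nothing else. Leave the other two jars closed and do not disturb the other breakfast things.

Things in the scene. Friction and masses are not known exactly. Their poses are not given: they have to be found in the camera images.
- jar_middle: The jar to open: white stoneware, square body 70 mm wide (the others 58 and 82 mm, otherwise alike; places change). It stands in a 92 mm square cork foot clamped in the oak caddy: it neither turns nor lifts. Origin: centre of the foot's underside, 15 mm above the table; z up; yaw as the caddy. Shoulder at z = 94 mm.
- jar_middle_mouth (a point): Centre of the jar's mouth, the top of its neck, 117 mm above the jar's origin. The neck is 32 mm in diameter, 42 mm over the thread, 23 mm tall.
- cap_middle: Its cap: round ribbed steel, 53 mm diameter, 28 mm high, 75 to 155 g, hollow from below (45 mm wide, 20 mm deep), two inward lugs on its x axis. Origin: centre of its underside, z up. Seated: z = 97 mm in the jar's frame, x along the jar's x within 2 degrees. The upper 8 mm are the solid grip rim: grip from above across the diameter, at any yaw.
- cap_middle_top (a point): Centre of the cap's top, 28 mm above its origin. Unmarked part-turn thread, loosening anticlockwise or clockwise seen from above, drawn afresh. Wrong way: it meets a stop within about 8 degrees (up to 20 under a hard grip), then the fingers slip round it. Right way: it turns easily at the same height and lifts straight off once turned 65 to 115 degrees (80 is best).
- jar_small: Bystander: look-alike jar with a 58 mm wide body, same heights and foot; origin as for the middle jar. Stays closed.
- cap_small: Bystander: cap of the small jar, same as the other caps; stays on and unturned.
- jar_large: Bystander: look-alike jar with an 82 mm wide body, same heights and foot; origin as for the middle jar. Stays closed.
- cap_large: Bystander: cap of the large jar, same as the other caps; stays on and unturned.
- caddy: Fixed oak tray, 116 mm (x) by 422 mm (y), rim 35 mm and ends 45 mm high, the three jars in a row along its y axis at y = -130, 0 and +130 mm. Origin: centre of its underside.
- egg_cup_a: Bystander: grey porcelain egg cup, 49 mm diameter, 62 mm high, on the table near the robot's side of the caddy. Origin: centre of its underside.
- egg_cup_b: Bystander: second egg cup, the same.
- beaker: Bystander: clear plastic measuring beaker, 48 mm diameter, 70 mm high, by the egg cups. Origin: centre of its underside.
- saucer: Bystander: white ceramic saucer, 139 mm diameter, 12 mm high, beyond the caddy. Origin: centre of its underside.
- egg_spoon: Bystander: stainless egg spoon, 130 mm long, lying on the saucer along its own x axis, bowl towards +x.
- cooker: Fixed two-tier egg cooker on the right, 184 mm diameter, 214 mm high, with two stacked clear steamer trays of eggs. Origin: centre of its underside.
- cooker_lid: Bystander: the cooker's clear domed lid, 172 mm diameter, 75 mm high with its knob, lying on the table beside the cooker. Origin: centre of its rim plane.
- kettle: Fixed kettle on the left, 156 mm diameter, 212 mm high. Origin: centre of its underside.

How it is judged (in metres and radians):
On the way:
1. the middle jar's cap is turned loose while still sitting on its neck (angle between the x axis of cap_middle and the x axis of jar_middle, either way round above 0.8 rad and z of cap_middle in the frame of jar_middle below 0.105 m and horizontal distance between cap_middle and jar_middle below 0.008 m), for 0.04 s.
At the end, for the whole second after the job is handed in: The middle jar's cap is gripped by the fingers (over 2 N), at rest (under 3 cm/s), level within 20 degrees, its underside at least 50 mm above where it sat, not resting on cooker or kettle; the small and large jars' caps are on their necks (within 6 mm) and turned by less than 0.3 rad (z of cap_middle in the frame of jar_middle above 0.147 m and contact force between the fingers and cap_middle above 2 N and angle between cap_middle's own z axis and vertical below 0.35 rad and linear speed of cap_middle below 0.03 m/s and contact force between cap_middle and cooker below 0.2 N and contact force between cap_middle and kettle below 0.2 N and distance between cap_small and jar_small below 0.103 m and distance between cap_large and jar_large below 0.103 m and angle between the x axis of cap_small and the x axis of jar_small, either way round below 0.3 rad and angle between the x axis of cap_large and the x axis of jar_large, either way round below 0.3 rad); the arm keeps its last pose, push and grip.
It fails at once if another jar's cap was turned or shifted (distance of any of cap_small, cap_large from where it was at the start of the episode above 0.012 m or angle between the x axis of cap_small and the x axis of jar_small, either way round above 0.5 rad or angle between the x axis of cap_large and the x axis of jar_large, either way round above 0.5 rad).
It fails at once if a bystander was knocked over or pushed away (angle between any of egg_cup_a, egg_cup_b, beaker's own z axis and vertical above 0.4 rad or distance of any of egg_cup_a, egg_cup_b, beaker, saucer, cooker_lid from where it was at the start of the episode above 0.04 m or distance of egg_spoon from where it was at the start of the episode above 0.05 m).
It also fails if it takes over 38 s, if anything falls off the work surface, if the arm or the gripper's body presses on something with over 40 N, if the wrist force passes 120 N, or if a joint passes its speed limit or range.

### The arm

A 7-joint arm with a two-finger parallel gripper is mounted at the origin on the work surface. World frame = base frame: x ahead of the robot, y to its left, z up, the work surface at z = 0. Lengths are in m, angles in degrees, forces in N, time in s.
With the tool pointing down it reaches from about 0.4 to 0.85 m from the base axis. Payload 10.4 kg.
Tool frame: the origin (TCP) lies at the centre of the arm's flange, where the gripper is bolted on; the fingertips stand 173 mm ahead of it and the grasp point (between the pads) lies 155 mm ahead of it; z points along the fingers, y is the line along which they close (so a half turn about z gives the same grasp; the last joint's range is limited). The gripper opens to 85 mm and grips with 20 to 120 N. Pads are 22 mm wide; open, the fingers measure 114 mm over their backs; the gripper's body (76 mm by 85 mm) begins 54 mm behind the grasp point. The pads swing forward as they close: fully open they stand 13 mm farther back than shut.
Start: joints at [-76.696, 19.034, -3.707, 83.658, 1.238, 77.344, -5.071], TCP at [0.158, 0.605, 0.405] pointing down, gripper open.
Joint ranges: [-148.97, 148.97], [-28.65, 121.19], [-84.17, 76.75], [9.2, 138.47], [-72.65, 252.65], [3.7, 117.97], [-149.18, 149.18]. Speed limits (degrees/s): [127.2, 127.2, 159.86, 159.86, 180, 180, 180].

### API

Orientations are given as [roll, pitch, yaw] about the fixed x, y, z axes, in that order (R = Rz(yaw) Ry(pitch) Rx(roll)).
In Python, from plant import arm, camrig, sensors gives the robot as it stands (arm), with the cameras (camrig) and the readings (sensors).
- The arm moves only by the shell command python3 shift.py 'ROWS' [OPENING]. ROWS is rows parted by semicolons, their numbers by spaces, 1 to 5 of them, each of 6 numbers: dx, dy, dz in m, then a rotation vector rx, ry, rz in degrees; each row shifts and turns the commanded pose from where the row before left it, along the tool's axes as they then stand; what a row does not reach is not made up. A row lasts 1/8 s, in which the tool goes at most 0.0625 m and 10.7 degrees, less where a joint would pass 70% of its speed; a pose out of reach is approached as far as the arm can. OPENING is the opening from 0.0 (shut) to 1.0 (fully open), set as the command begins (- or left out keeps the last). The fingers move at their own pace and stop on an object; the grip force is fixed at half the most. Time passes only in rows, so rows that do not move let the fingers close. It prints the time, the measured TCP pose, the force, the opening and the grip force at its end.
- sensors.sense(): the state, without advancing time (a new reading comes with each control period).
- camrig.capture(name): name is "scene" or "side" or "wrist"; returns a dict with "img" (480x640x3 uint8, red, green, blue), "K" (3x3 intrinsics, pixels), "eye" and "attitude" of the camera in the world; the wrist camera has in their place "hand_eye" (4x4, takes a point from camera to tool coordinates, whose origin is the TCP and whose axes are the flange's). Camera axes: x right, y down, z forward; pixel columns grow to the right and rows downward; lengths in m; the calibration is good to about 2 mm. A picture is of the moment at which its call begins: read the wrist's pose just before it. There is no depth.
- arm.job_done(): hands the job in; it is judged then, once.
The state is a dict: "time_s": time; "qpos": joint angles; "dq": joint speeds; "joint_efforts": joint torques, N m; "ee_pos": TCP position; "tool_rot": TCP orientation; "force": force on the tool from outside, world axes, zero at the start; "moment": the same for the moment, N m; "width": opening from 0.0 (shut) to 1.0 (fully open); "gripper_force": force on a finger pad.
Only numpy, scipy, OpenCV 4.12 (cv2) and the standard library are available. Lean on these libraries where they do the work, as an engineer would, in place of code of your own. Each camera call takes 0.05 s, during which the arm holds its last target. There are 200 camera calls.

## Working session

There is one attempt and no reset: what is moved stays moved. The work goes in short steps, Python scripts to look and compute and a shell command to move; the robot and the scene stay as the last step left them, time stands still between calls to the robot, and variables do not carry over. Pictures are saved under pics/ and viewed, at most 10 in all, crops included, and the job is handed in when it is done.

```bash
ls; mkdir -p pics; python3 - <<'E'
from plant import arm, camrig, sensors
import cv2,numpy as np
s=sensors.sense();print(s)
for n in("scene","side"):
    c=camrig.capture(n);cv2.imwrite(f"pics/{n}0.png",c["img"][:,:,::-1]);print(n,c["K"],c["eye"],c["attitude"])
    np.savez(f"{n}0.npz",**{k:np.array(v) for k,v in c.items()})
E
```

```text
pics
plant.py
shift.py
{'time_s': 0.0, 'qpos': array([-76.694883  ,  19.07045182,  -3.70598679,  83.7051481 ,
         1.24060104,  77.34398773,  -5.07115315]), 'dq': array([-0.08312578,  0.0327343 , -0.07338618, -0.0566508 , -0.00298016,
       -0.02697795,  0.08352294]), 'joint_efforts': array([ 4.60616575e-04, -6.25467110e+01,  4.94271715e-02, -3.91588676e+01,
        1.63011497e-02,  9.96312912e-03, -7.59104523e-06]), 'ee_pos': array([0.15752272, 0.6046887 , 0.40393948]), 'tool_rot': array([-1.79920617e+02,  7.01387165e-03,  1.65400385e+02]), 'force': array([0.58178385, 1.06121806, 0.21439708]), 'moment': array([ 0.02283353,  0.00663247, -0.00104677]), 'gripper_force': 0.0, 'width': 0.9968645433594193}
scene [[612.78242122   0.         327.95334676]
 [  0.         612.78242122 231.13851292]
 [  0.           0.           1.        ]] [1.14557349 0.73882432 1.47581231] [-143.52240524    0.89790545  138.26415492]
side [[502.46843208   0.         323.79413451]
 [  0.         502.46843208 237.38938341]
 [  0.           0.           1.        ]] [-0.02029301  0.90195637  1.35710461] [-140.13827889   -0.30220669 -149.88249782]
```

View pics/scene0.png

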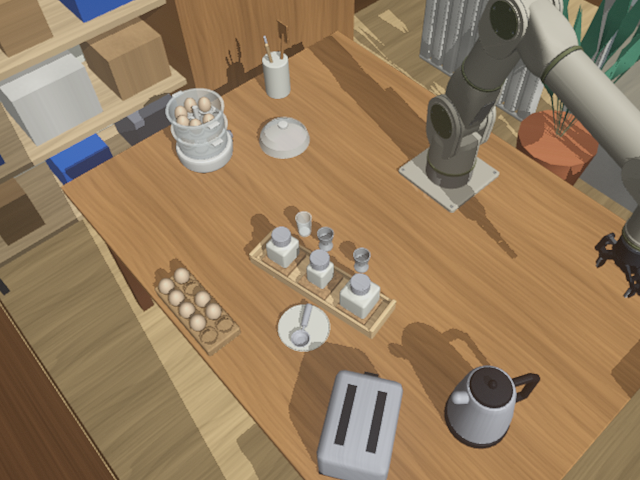

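View pics/side0.png

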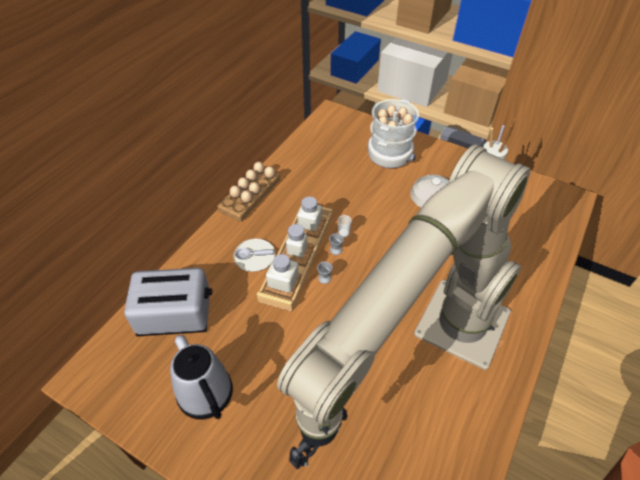

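Scene view: caps near (281,236), (319,259) and (360,286), with the large jar nearest the kettle. In the side view they are at (309,204), (296,232) and (282,264). I'll crop and triangulate next.

```bash
cat > h.py <<'E'
import numpy as np,cv2
from scipy.spatial.transform import Rotation as R
def rot(e): return R.from_euler('xyz',e,degrees=True).as_matrix()
def cam(c):
    if 'eye' in c: return np.array(c['K']),np.array(c['eye']),rot(c['attitude'])
def ray(K,A,u,v): 
    d=A@np.linalg.solve(K,[u,v,1.]);return d/np.linalg.norm(d)
def tri(rays):
    M=np.zeros((3,3));b=np.zeros(3)
    for o,d in rays:
        P=np.eye(3)-np.outer(d,d);M+=P;b+=P@o
    x=np.linalg.solve(M,b);return x,[np.linalg.norm((np.eye(3)-np.outer(d,d))@(x-o)) for o,d in rays]
def proj(K,o,A,p):
    q=K@(A.T@(np.array(p)-o));return q[:2]/q[2]
E
python3 - <<'E'
from h import *
px={'scene':[(281,234),(319,257),(360,283)],'side':[(309.5,202),(296,231),(282,261)]}
C={n:cam(np.load(n+'0.npz')) for n in px}
for i in range(3):
    print(tri([(C[n][1],ray(C[n][0],C[n][2],*px[n][i])) for n in px]))
a=np.load('scene0.npz')['img'][215:335,240:400];b=np.load('side0.npz')['img'][190:310,250:350]
a=cv2.resize(a,None,fx=2.8,fy=4.6) if 0 else cv2.resize(a,None,fx=3,fy=3,interpolation=2);b=cv2.resize(b,None,fx=3,fy=3,interpolation=2)
cv2.imwrite('pics/crop.png',np.hstack([a,b])[:,:,::-1])
E
```

```text
(array([ 0.60357927, -0.09104789,  0.13892531]), [np.float64(0.0002828342339126677), np.float64(0.0002828342339125909)])
(array([0.57632788, 0.03531898, 0.13540569]), [np.float64(0.0024281690654684293), np.float64(0.0024281690654684887)])
(array([0.54959744, 0.16183213, 0.13369555]), [np.float64(0.000982299417220889), np.float64(0.000982299417220766)])
```

View pics/crop.png

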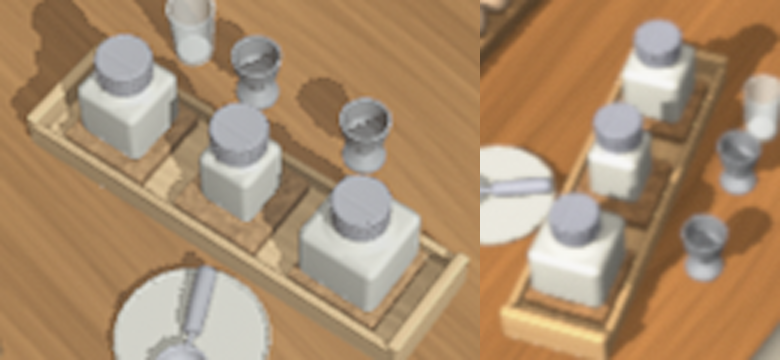

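The middle-width jar is the left one in the scene view (cap top near crop (125,52)). The small jar is in the centre and the large one is nearest the kettle. The measured cap-top heights of 0.134–0.139 m match the expected 0.140 m. Next I check the kettle's position against the path.

```bash
python3 - <<'E'
from h import *
K,o,A=cam(np.load('scene0.npz'))
for p in [(480,432),(490,385),(303,327),(363,268),(303,232),(212,160),(285,150)]:
    d=ray(K,A,*p);print(p,o-d*(o[2]/d[2]))
E
python3 shift.py '-.043 -.040 0 0 0 0;-.043 -.040 0 0 0 0;-.043 -.040 0 0 0 0;-.043 -.040 0 0 0 0' 1.0
```

```text
(480, 432) [0.56604192 0.60309601 0.        ]
(490, 385) [0.45571979 0.54320342 0.        ]
(303, 327) [0.6991281  0.10290104 0.        ]
(363, 268) [0.4496379  0.07480762 0.        ]
(303, 232) [ 0.49369977 -0.13891948  0.        ]
(212, 160) [ 0.52437152 -0.56540914  0.        ]
(285, 150) [ 0.31847916 -0.43767302  0.        ]
time_s: 0.6
ee_pos: [0.2845, 0.4048, 0.4045]
tool_rot: [-180.0, -0.0, 165.4]
force: [0.6, 1.4, 0.5]
width: 0.997
gripper_force: 0.0
```

```bash
S='python3 shift.py'
python3 shift.py '-.043 -.040 0 0 0 0;-.043 -.040 0 0 0 0;-.043 -.040 0 0 0 0;-.043 -.040 0 0 0 0;-.043 -.040 0 0 0 0'
python3 shift.py '-.043 -.040 0 0 0 0;-.043 -.040 0 0 0 0;-.043 -.040 0 0 0 0;-.04 -.038 0 0 0 0;0 0 0 0 0 10.5'
python3 shift.py '0 0 0 0 0 10.5;0 0 0 0 0 10.5;0 0 0 0 0 10.5;0 0 0 0 0 10.5;0 0 0 0 0 10.5'
python3 shift.py '0 0 0 0 0 10.5;0 0 0 0 0 10.5;0 0 0 0 0 0;0 0 0 0 0 0'
python3 - <<'E'
from plant import arm, camrig, sensors
import cv2,numpy as np
s=sensors.sense();c=camrig.capture("wrist");cv2.imwrite("pics/w1.png",c["img"][:,:,::-1]);print(s['qpos'],s['ee_pos'],s['tool_rot'],c['hand_eye'],c['K'])
np.savez("w1.npz",img=c['img'],K=c['K'],H=c['hand_eye'],p=s['ee_pos'],r=s['tool_rot'])
E
```

```text
time_s: 1.23
ee_pos: [0.4418, 0.157, 0.4046]
tool_rot: [180.0, -0.0, 165.4]
force: [0.4, 2.0, 0.6]
width: 1.001
gripper_force: 0.0
time_s: 1.85
ee_pos: [0.5657, -0.0411, 0.4042]
tool_rot: [-179.9, 0.0, 154.5]
force: [0.2, 0.6, -0.6]
width: 0.996
gripper_force: 0.0
time_s: 2.48
ee_pos: [0.5649, -0.0365, 0.4043]
tool_rot: [-180.0, -0.0, 102.1]
force: [0.6, -0.7, -0.3]
width: 0.994
gripper_force: 0.0
time_s: 2.98
ee_pos: [0.565, -0.0365, 0.4045]
tool_rot: [-180.0, 0.0, 81.6]
force: [0.7, -0.0, 0.6]
width: 0.998
gripper_force: 0.0
[-38.92806193  13.84716723  44.9209417   94.91177926 -10.05734809
  75.42335899  -0.64784686] [ 0.56496044 -0.03650472  0.40454182] [-1.79982036e+02  2.80404266e-04  8.16451439e+01] [[ 3.88143321e-04 -9.50356334e-01 -3.11163442e-01  7.94381845e-02]
 [ 9.99999609e-01  1.21743941e-04  8.75562509e-04  1.34191743e-03]
 [-7.94214113e-04 -3.11163660e-01  9.50356010e-01  3.13299170e-02]
 [ 0.00000000e+00  0.00000000e+00  0.00000000e+00  1.00000000e+00]] [[377.0160862    0.         326.23060765]
 [  0.         377.0160862  242.93749605]
 [  0.           0.           1.        ]]
```

View pics/w1.png

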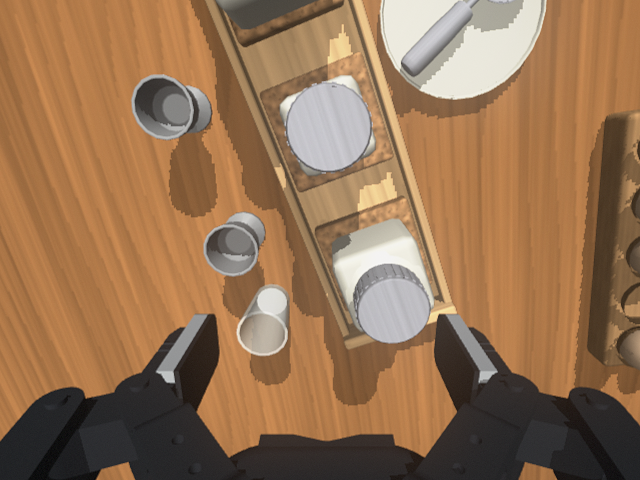

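Wrist view: the middle jar's cap top is centred near (392,304) and the small jar's near (329,127). I'll shift sideways for a second wrist view and triangulate with ellipse fits.

```bash

python3 shift.py '0 .046 0 0 0 0;0 0 0 0 0 0;0 0 0 0 0 0'
cat > m.py <<'E'
from h import *
from plant import arm, camrig, sensors
s=sensors.sense();c=camrig.capture("wrist")
np.savez("w2.npz",img=c['img'],K=c['K'],H=c['hand_eye'],p=s['ee_pos'],r=s['tool_rot'])
P=np.array([0.6036,-0.091,0.139]); N=np.array([0.576,0.035,0.138])
rs={0:[],1:[]}
for n in('w1','w2'):
    z=np.load(n+'.npz');T=np.eye(4);T[:3,:3]=rot(z['r']);T[:3,3]=z['p'];W=T@z['H'];o,A,K=W[:3,3],W[:3,:3],z['K']
    hsv=cv2.cvtColor(z['img'],cv2.COLOR_RGB2HSV);h,sa,v=cv2.split(hsv)
    if n=='w1': print('cap',hsv[304,392],'jar',hsv[245,380],'rim',hsv[278,385])
    m=((h>105)&(h<140)&(sa>8)&(v>150)).astype(np.uint8)*255
    m=cv2.morphologyEx(m,cv2.MORPH_OPEN,np.ones((5,5)))
    cv2.imwrite(f'pics/{n}m.png',m)
    for i,q in enumerate((P,N)):
        g=proj(K,o,A,q);best=None
        for k in cv2.findContours(m,0,1)[0]:
            if cv2.contourArea(k)<1500: continue
            e=cv2.fitEllipse(cv2.convexHull(k)); d=np.hypot(e[0][0]-g[0],e[0][1]-g[1])
            if d<40: print(n,i,'guess',g.round(),'ellipse',np.round(e[0],1),np.round(e[1],1)); rs[i].append((o,ray(K,A,*e[0])))
for i in rs: 
    if len(rs[i])>1: print(i,tri(rs[i]),[o+d*(.14-o[2])/d[2] for o,d in rs[i]])
print(s['ee_pos'],s['tool_rot'])
E
python3 m.py
```

```text
time_s: 3.4
ee_pos: [0.6103, -0.0438, 0.4044]
tool_rot: [-180.0, 0.0, 81.4]
force: [-0.6, 1.4, 0.2]
width: 1.002
gripper_force: 0.0
cap [128   5 193] jar [ 26  19 225] rim [140   5 150]
[ 0.61026903 -0.04382094  0.40443862] [-1.79961600e+02  3.23614100e-02  8.14394327e+01]
```

```bash

sed -i 's/^s=arm.*/s=0/; s/^np.savez.*//; s/^print(s\[.*//' m.py
sed -i "s/    m=((h>105.*/    r_,b_=z['img'][:,:,0].astype(int),z['img'][:,:,2].astype(int);m=((b_-r_>=0)\&(v>172)).astype(np.uint8)*255/" m.py; python3 m.py
```

```text
cap [128   5 193] jar [ 26  19 225] rim [140   5 150]
w1 0 guess [390. 313.] ellipse [393.3 310.1] [63.6 70.4]
w1 1 guess [325. 132.] ellipse [328.2 126.4] [82.2 87.1]
w2 0 guess [325. 312.] ellipse [327.4 309.1] [64.1 70. ]
w2 1 guess [248. 131.] ellipse [250.2 125.1] [81. 89.]
0 (array([ 0.60571421, -0.08908866,  0.13938844]), [np.float64(1.214806540407603e-05), np.float64(1.2148065404006378e-05)]) [array([ 0.60564226, -0.08873232,  0.14      ]), array([ 0.60575838, -0.08877873,  0.14      ])]
1 (array([0.57850002, 0.03790009, 0.13950285]), [np.float64(2.177771799936121e-05), np.float64(2.1777717999313143e-05)]) [array([0.57849509, 0.03788714, 0.14      ]), array([0.57859915, 0.03791434, 0.14      ])]
```

```bash
python3 -c "
import cv2,numpy as np
a=np.load('w2.npz')['img'][:,:,::-1][180:400,200:480];m=cv2.imread('pics/w2m.png')[180:400,200:480]
cv2.imwrite('pics/w2c.png',np.hstack([a,m]))"
```

```text
(no output)
```

View pics/w2c.png

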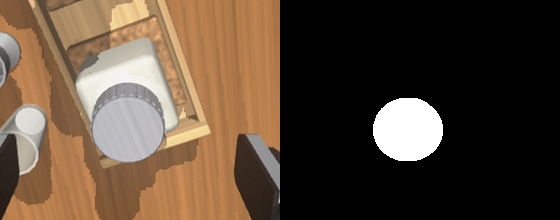

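Both caps triangulate to z = 0.1395 m and lie 0.130 m apart, which matches the caddy spacing. Target: (0.6057, -0.089). Now I move over it and descend.

```bash

python3 shift.py '-.0454 .0022 0 0 0 0;0 0 .04 0 0 0;0 0 .04 0 0 0;0 0 .02 0 0 0;0 0 0 0 0 0'
```

```text
time_s: 4.08
ee_pos: [0.6055, -0.0884, 0.3044]
tool_rot: [-179.9, -0.0, 81.4]
force: [-0.5, -0.0, 1.0]
width: 1.004
gripper_force: 0.0
```

```bash

python3 shift.py '.0005 0 .0165 0 0 0;0 0 0 0 0 0'
python3 shift.py '0 0 0 0 0 0;0 0 0 0 0 0;0 0 0 0 0 0;0 0 0 0 0 0;0 0 0 0 0 0' 0.0
python3 shift.py '0 0 0 0 0 0;0 0 0 0 0 0;0 0 0 0 0 0'
python3 -c "
from plant import arm, camrig, sensors
s=sensors.sense();print(s['qpos'],s['moment'])"
```

```text
time_s: 4.32
ee_pos: [0.6058, -0.0879, 0.2877]
tool_rot: [-180.0, -0.0, 81.4]
force: [0.0, -0.2, 0.9]
width: 0.998
gripper_force: 0.0
time_s: 4.95
ee_pos: [0.6058, -0.0883, 0.2891]
tool_rot: [-180.0, -0.0, 81.4]
force: [-4.8, 2.0, 7.8]
width: 0.594
gripper_force: 61.5
time_s: 5.32
ee_pos: [0.6059, -0.0883, 0.2891]
tool_rot: [-180.0, -0.0, 81.4]
force: [-4.9, 1.4, 7.0]
width: 0.593
gripper_force: 61.5
[-28.89979483  27.18738061  42.72164957  95.52423043 -20.01199664
  65.19465576  10.58613086] [ 0.21123247  1.11047381 -0.02467524]
```

Gripped at 50 mm. First I try a small anticlockwise turn, which is negative rz in the tool frame.

```bash
cat > s.py <<'E'
from plant import arm, camrig, sensors
s=sensors.sense();print('M',s['moment'].round(2),'F',s['force'].round(1),'yaw',s['tool_rot'][2].round(1),'q7',s['qpos'][6].round(1))
E
python3 shift.py '0 0 0 0 0 -5;0 0 0 0 0 0' | tail -3; python3 s.py
python3 shift.py '0 0 0 0 0 -5;0 0 0 0 0 0'| tail -3; python3 s.py
```

```text
force: [-8.3, 4.7, 9.0]
width: 0.595
gripper_force: 62.1
M [ 0.8   1.64 -0.4 ] F [-8.3  4.7  9. ] yaw 86.4 q7 15.2
force: [-9.3, 7.4, 10.5]
width: 0.596
gripper_force: 64.1
M [ 1.28  2.11 -1.08] F [-9.3  7.4 10.5] yaw 91.4 q7 19.7
```

The resisting torque is rising (-1.1 N m), which looks like the stop. I'll try clockwise to compare.

```bash

python3 shift.py '0 0 0 0 0 5;0 0 0 0 0 5;0 0 0 0 0 0' | tail -3; python3 s.py
python3 shift.py '0 0 0 0 0 5;0 0 0 0 0 0'| tail -3; python3 s.py
python3 shift.py '0 0 0 0 0 5;0 0 0 0 0 0'| tail -3; python3 s.py
```

```text
force: [-3.7, -0.1, 6.0]
width: 0.596
gripper_force: 63.3
M [ 0.05  0.9  -0.05] F [-3.7 -0.1  6. ] yaw 81.3 q7 10.5
force: [-3.9, -1.2, 6.3]
width: 0.592
gripper_force: 63.2
M [-0.23  0.73 -0.05] F [-3.9 -1.2  6.3] yaw 76.3 q7 6.0
force: [-2.7, -1.1, 6.3]
width: 0.596
gripper_force: 63.2
M [-0.33  0.7  -0.03] F [-2.7 -1.1  6.3] yaw 71.3 q7 1.5
```

Clockwise turns freely (about 0 N m). I'll go on to 80 degrees in total.

```bash

python3 shift.py '0 0 0 0 0 10;0 0 0 0 0 10;0 0 0 0 0 10;0 0 0 0 0 0' | tail -3; python3 s.py
python3 shift.py '0 0 0 0 0 10;0 0 0 0 0 10;0 0 0 0 0 10;0 0 0 0 0 10;0 0 0 0 0 0'; python3 s.py
```

```text
force: [-0.5, -2.6, 5.1]
width: 0.598
gripper_force: 63.3
M [-0.26  0.17  0.05] F [-0.5 -2.6  5.1] yaw 41.3 q7 -25.4
time_s: 7.82
ee_pos: [0.6063, -0.0886, 0.2891]
tool_rot: [179.9, -0.1, 1.3]
force: [-0.1, -0.9, 5.7]
width: 0.598
gripper_force: 63.4
M [-0.23  0.17  0.02] F [-0.1 -0.9  5.7] yaw 1.3 q7 -60.6
```

```bash

python3 shift.py '0 0 0 0 0 0;0 0 -.003 0 0 0;0 0 0 0 0 0' | tail -3; python3 s.py
python3 shift.py '0 0 -.003 0 0 0;0 0 0 0 0 0'; python3 s.py
```

```text
force: [2.3, -3.7, 0.3]
width: 0.597
gripper_force: 62.9
M [-0.88 -0.2   0.01] F [ 2.3 -3.7  0.3] yaw 1.4 q7 -60.6
time_s: 8.45
ee_pos: [0.6059, -0.0887, 0.2944]
tool_rot: [180.0, -0.0, 1.4]
force: [0.7, -4.3, 0.7]
width: 0.598
gripper_force: 63.2
M [-1.12 -0.12 -0.  ] F [ 0.7 -4.3  0.7] yaw 1.4 q7 -60.8
```

It lifts without resistance, so I continue up to about 9 cm.

```bash

python3 shift.py '0 0 -.008 0 0 0;0 0 -.008 0 0 0;0 0 -.012 0 0 0;0 0 -.02 0 0 0;0 0 -.02 0 0 0'|tail -3; python3 s.py
python3 shift.py '0 0 -.02 0 0 0;0 0 0 0 0 0;0 0 0 0 0 0;0 0 0 0 0 0'; python3 s.py
python3 - <<'E'
from plant import arm, camrig, sensors
import cv2,numpy as np
s=camrig.capture("scene")["img"];d=camrig.capture("side")["img"];w=camrig.capture("wrist")["img"]
f=lambda a,z:cv2.resize(a,(400,300),interpolation=cv2.INTER_CUBIC)
o=np.vstack([np.hstack([f(s[170:350,220:460],0),f(d[150:330,200:440],0)]),np.hstack([f(w,0),f(w[240:480,160:480],0)])])
cv2.imwrite("pics/fin.png",o[:,:,::-1])
E
```

```text
force: [0.1, 0.7, -1.5]
width: 0.594
gripper_force: 63.7
M [-0.    0.02 -0.02] F [ 0.1  0.7 -1.5] yaw 1.4 q7 -63.1
time_s: 9.57
ee_pos: [0.6058, -0.088, 0.3814]
tool_rot: [-180.0, 0.1, 1.4]
force: [-0.2, -0.5, -0.8]
width: 0.596
gripper_force: 63.8
M [-0.04 -0.02 -0.03] F [-0.2 -0.5 -0.8] yaw 1.4 q7 -63.6
```

View pics/fin.png

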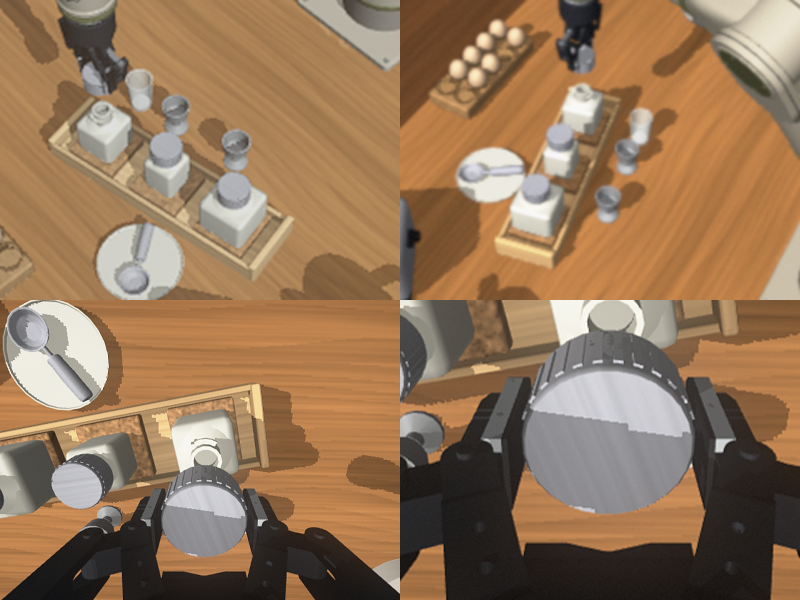

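The final views show the middle jar's neck bare (scene panel near (100,110)). Its cap is held between the pads, centred near (605,440) in the wrist crop, and its ellipse ratio of 0.87 is what a level disc would give from that angle. The other two caps are in place and the bystanders look undisturbed.

```bash
python3 -c "
from plant import arm, camrig, sensors
print(arm.job_done())"
```

```text
the job is handed in; nothing more can be done
None
```

I turned the middle jar's cap about 80° clockwise to loosen it, lifted it about 9 cm and handed the job in at about 10 s with the cap held level; the final pictures show the other two jars closed and nothing else disturbed.

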